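# Put the food processor together: keyed blade on its drive, then the lid

### The arm

A 6-joint arm with a two-finger parallel gripper is mounted at the origin on the work surface; the furniture and walls round the work are solid. World frame = base frame: x ahead of the robot, y to its left, z up, the work surface at z = 0. Lengths are in m, angles in rad, forces in N, time in s.
With the tool pointing down it reaches from about 0.375 to 0.9 m from the base axis. Payload 3.1 kg.
Tool frame: the origin (TCP) lies on the centre line of the jaws, within the pads' length; the fingertips stand 25 mm ahead of it and the grasp point (between the pads) lies 6 mm ahead of it; z points along the fingers, y is the line along which they close (so a half turn about z gives the same grasp; the last joint's range is limited). The gripper opens to 85 mm and grips with 20 to 120 N. Pads are 22 mm wide; open, the fingers measure 114 mm over their backs; the gripper's body (76 mm by 85 mm) begins 54 mm behind the grasp point. The pads swing forward as they close: fully open they stand 13 mm farther back than shut.
Start: joints at [1.01, 0.527, 1.433, -0, 1.181, -0.178], TCP at [0.233, 0.58, 0.256] pointing down, gripper open.
Joint ranges: [-3.08, 3.08], [-0.75, 2.2], [0.22, 2.44], [-1.43, 4.57], [0, 2.65], [-2.85, 2.85]. Speed limits (rad/s): [2.79, 2.79, 3.14, 3.14, 3.14, 3.14].

### API

Orientations are given as a unit quaternion [w, x, y, z].
In Python, from station import env gives the robot as it stands.
- The arm moves only by the tool play_rows, never from a script. Its argument "commands" is a list of rows, each a list of 7 numbers: the shift along the tool's x, y, z in fractions of the full range, 1 being 0.4 m, then the turn, a rotation vector about the tool's x, y, z in shares of 2 pi rad (1.0 is 2 pi rad), then the finger opening in m, from 0 to 0.0854. In form: [[dx, dy, dz, rx, ry, rz, fingers], ...]. A call has 1 to 8 rows; each row is the pose to reach, as a shift and turn from the pose commanded when the call began, along the tool's axes at that moment; what a row does not reach only later rows make up. A row lasts 1/8 s, in which the tool goes at most 62.5 mm and 10.7 degrees, less where a joint would pass 70% of its speed; a pose out of reach is approached as far as the arm can. A shift or turn number past 1, either way, is cut back to 1. A call with a gripper value outside its range is refused whole. The fingers move at their own pace and stop on an object; "squeeze" is the grip in N (left out, the last holds). Time passes only in rows, so rows that repeat a pose let the fingers close. It gives the time, the measured TCP pose, the force, the opening and the grip force at its end, in the units of the state.
- env.get_state(): the state, without advancing time (a new reading comes with each control period).
- env.snapshot(name): name is "scene" or "side" or "wrist"; returns a dict with "image" (480x640x3 uint8, blue, green, red), "fx", "fy", "cx", "cy" (pixels), "D" ([k1, k2, p1, p2, k3] as OpenCV has them; the pictures are not rectified), "origin" and "orientation" of the camera in the world; the wrist camera has in their place "T_tool_cam" (4x4, takes a point from camera to tool coordinates, whose origin is the TCP and whose axes are the flange's). Camera axes: x right, y down, z forward; pixel columns grow to the right and rows downward; lengths in m; the calibration is good to about 2 mm. A picture is of the moment at which its call begins: read the wrist's pose just before it. There is no depth.
- env.hand_in(): hands the job in; it is judged then, once.
The state is a dict: "time_s": time; "qpos": joint angles; "joint_velocities": joint speeds; "effort": joint torques, N m; "tcp_pos": TCP position; "ee_rot": TCP orientation; "wrist_force": force on the tool from outside, world axes, zero at the start; "moment": the same for the moment, N m; "width": finger opening in m; "grasp_force": force on a finger pad.
Only numpy, scipy, OpenCV 4.12 (cv2) and the standard library are available. Lean on these libraries where they do the work, as an engineer would, in place of code of your own. Each camera call takes 0.05 s, during which the arm holds its last target. There are 200 camera calls.

### The job

The food processor has been washed and needs putting together again. Set the blade over the spindle in the bowl, pressing only lightly and turning it until its tabs drop into the keyways of the drive and the blade sits fully home, without ever forcing it down. Then close the bowl with the lid, set down gently so that it lies level on the rim all round, and leave the salt, the pepper and the spice jar standing where they are.

Things in the scene. Friction and masses are not known exactly. Their poses are not given: they have to be found in the camera images.
- processor: Food processor, fixed: round white motor base 202 mm across, 84 mm high, clear round bowl on top, mouth up. Origin: on the axis of bowl and spindle at worktop height, z up; -x is the front with the rotary switch, +x the bowl's handle (reaches 122 mm from the axis, 177 mm high). Bowl: inner radius 75, wall 3, inner floor at z = 90, rim at z = 185 mm. The spindle stands in its middle.
- bowl_rim (a point): Centre of the bowl's mouth, on the axis at rim height, 185 mm above the worktop.
- spindle_tip (a point): Top of the spindle, on the axis, 168 mm above the worktop. The topmost 36 mm is a plain steel pilot pin 12 mm across, its last 6 mm tapering to 5 mm across.
- collar_top (a point): Centre of the flat top of the steel drive collar under the pilot pin, 132 mm above the worktop. Collar 28 mm across; below z = 114 mm a fixed tower 27 mm across. Three keyways, evenly spaced, 8.6 mm wide (10 at the top edge), 16 mm deep, open to the outside, are cut down into the collar. This point's yaw is the base's: it says nothing of the keyways.
- keyways (a point): On the axis at the level of the keyways' floor, 116 mm above the worktop; fixed to the base. The keyed collar belongs to the motor: it has stopped at any angle, unknown and not tied to the base's yaw. About 0.14 N m of friction holds it; beyond that it turns either way without end and stays where left. A blade pressed down with more than about 10 N may drag it along instead of finding the keyways.
- blade: Chopping blade, loose, upright on the worktop, about 0.1 kg: white plastic hub 80 mm tall, two curved steel blades at its foot reaching 60 mm from the axis, 4 to 19 mm up. Origin: centre of the hub's underside, z up. Skirt 42 mm across to 41 mm; above it a ribbed round grip 30 mm across (44 to 80 mm), to be held at any yaw. Three tabs inside, evenly spaced, one along the body's +x.
- blade_grip (a point): On the blade's axis 62 mm above the hub's underside, mid grip. Inside the hub, from below: bore 33 mm across to a flat ceiling at 36 mm, then a bore 14 mm across to 74 mm for the pilot pin (1 mm play all round).
- blade_tabs (a point): On the blade's axis 24 mm above its underside, level with the tabs' lower ends. Tabs 6 mm wide, from the 33 mm bore inward to 10.5 mm radius. At first they ride on the collar's top (underside 108 mm above the worktop). In the keyways (same each third of a turn; play about 0.1 rad each way) the hub drops 12 mm, ceiling on the collar, underside at 96 mm; it then turns the drive with it.
- lid: Bowl lid, loose, right way up on the worktop, about 0.16 kg: round grey plastic disc with a white knob. Origin: centre of its underside, z up. Below, a plug 141.6 mm across, 6 mm deep, edge chamfered, goes into the bowl's mouth; above it the flange (164 mm across, 6 to 12 mm) lies on the rim. Closed, its origin is 179 mm up, 3 mm above a blade fully home; else it cannot close. Any yaw.
- lid_knob (a point): On the lid's axis 31 mm above its underside, mid knob; the knob is round, 30 mm across, from 18 to 43 mm above the underside.
- salt_shaker: White salt shaker with a white cap, 42 mm across, 88 mm high, origin at the centre of its underside. Bystander.
- pepper_shaker: Dark brown pepper shaker with a white cap, 42 mm across, 88 mm high, origin at the centre of its underside. Bystander.
- spice_jar: Spice jar with a yellow-brown cap, 42 mm across, 106 mm high, origin at the centre of its underside. Bystander.
Mind the look-alikes: they are no part of the job. Leave any blue look-alike of the lid alone.

How it is judged:
On the way:
1. the blade is fully home on the drive, its tabs in the keyways (z of blade in the frame of processor below 0.0985 m and horizontal distance between blade and processor below 0.004 m and angle between blade's own z axis and vertical below 0.06 rad), for 0.2 s.
At the end, for the whole second after the job is handed in: Blade home on the drive (underside < 98.5 mm above the worktop, within 4 mm of the axis, upright within 0.06 rad); lid closed (underside < 182 mm up, within 7 mm of the axis, level within 0.04 rad); both at rest; salt, pepper and spice jar upright (0.15 rad) (all of step 1 and z of lid in the frame of processor below 0.182 m and horizontal distance between lid and processor below 0.007 m and angle between lid's own z axis and vertical below 0.04 rad and linear speed of each of blade, lid below 0.02 m/s and angle between each of salt_shaker, pepper_shaker, spice_jar's own z axis and vertical below 0.15 rad); the robot touches nothing.
It fails at once if the blade is forced: more than 80 N between blade and processor (contact force between blade and processor above 80 N).
It fails at once if the lid is slammed or pressed: more than 80 N between lid and processor (contact force between lid and processor above 80 N).
It fails at once if the salt shaker is pushed more than 30 mm (distance of salt_shaker from where it was at the start of the episode above 0.03 m).
It fails at once if the pepper shaker is pushed more than 30 mm (distance of pepper_shaker from where it was at the start of the episode above 0.03 m).
It fails at once if the spice jar is pushed more than 30 mm (distance of spice_jar from where it was at the start of the episode above 0.03 m).
It also fails if it takes over 72 s, if anything falls off the work surface, if the arm or the gripper's body presses on something with over 40 N, if the wrist force passes 120 N, or if a joint passes its speed limit or range.

## Working session

There is one attempt and no reset: what is moved stays moved. The work goes in short steps, Python scripts to look and compute and a tool call to move; the robot and the scene stay as the last step left them, time stands still between calls to the robot, and variables do not carry over. Pictures are saved under pics/ and viewed, at most 13 in all, crops included, and the job is handed in when it is done.

Besides the shell and the picture viewer there is one more tool, called after "Request:" as name(argument=value, ...), one argument or row to a line, values as JSON. play_rows: Moves the arm, as the interface text tells. Its arguments: {"type":"object","properties":{"commands":{"type":"array"},"squeeze":{"type":"number"}},"required":["commands"]}

```bash
ls; mkdir -p pics
python3 - <<'E'
from station import env
import cv2,numpy as np
s=env.get_state();print(s)
for n in("scene","side"):
    d=env.snapshot(n);cv2.imwrite(f"pics/{n}0.png",d["image"]);print({k:v for k,v in d.items() if k!="image"})
E
```

```text
pics
{'time_s': 0.0, 'qpos': array([ 1.00949727e+00,  5.28473429e-01,  1.43390301e+00, -2.04484513e-05,
        1.18139123e+00, -1.78495930e-01]), 'joint_velocities': array([6.55190551e-04, 3.51910934e-04, 2.12081842e-03, 8.32871492e-04,
       6.67451914e-05, 7.54158901e-05]), 'effort': array([ 7.60213857e-05, -4.42343795e+01, -1.78023022e+01, -1.32908690e-04,
        8.32472026e-03,  1.21169865e-05]), 'tcp_pos': array([0.2330686 , 0.57920405, 0.25532887]), 'ee_rot': array([-3.84341164e-04,  1.90231117e-01,  9.81738733e-01, -1.01737311e-03]), 'wrist_force': array([-0.63298916, -0.23040443,  0.27342069]), 'moment': array([-0.00194332, -0.00376646, -0.02436614]), 'grasp_force': 0.0, 'width': 0.08544267809529896}
{'fx': 611.9964492717734, 'fy': 611.9964492717734, 'cx': 315.1228697275758, 'cy': 241.8079956499954, 'D': array([-0.11046096,  0.        ,  0.        ,  0.        ,  0.        ]), 'origin': array([ 1.42760676, -0.13656563,  1.23402504]), 'orientation': array([-0.26055624,  0.71079026,  0.60905067, -0.2365268 ])}
{'fx': 453.39511516192033, 'fy': 453.39511516192033, 'cx': 324.0204811391406, 'cy': 236.21511728453916, 'D': array([-0.06366919,  0.        ,  0.        ,  0.        ,  0.        ]), 'origin': array([ 0.45911862, -0.73124897,  0.80206895]), 'orientation': array([-0.40174768,  0.91570907,  0.00779933, -0.00385549])}
```

View pics/scene0.png

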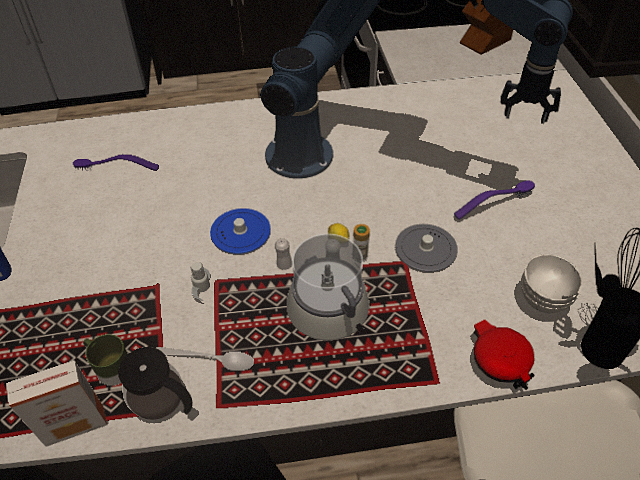

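View pics/side0.png

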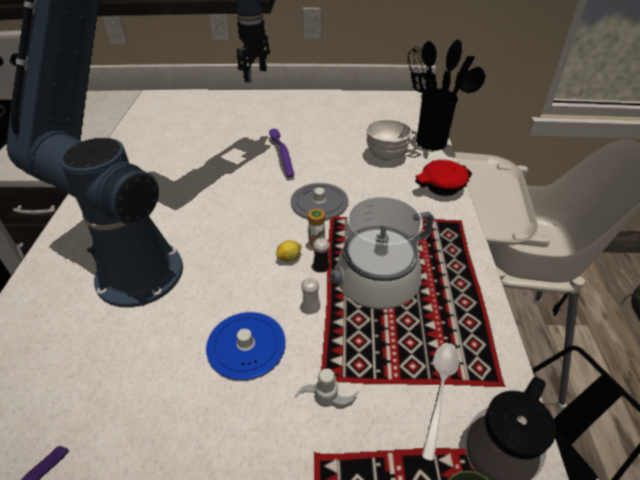

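The scene view shows the blade at about (199,276), the grey lid at (427,247), the processor at (328,285), salt at (283,253) and the spice jar at (361,240). In the side view the blade is at (328,385), the lid at (320,198), the bowl at (382,235), pepper at (321,255), salt at (310,293) and spice at (316,225).

```bash
cat > h.py <<'E'
from station import env
import cv2,numpy as np
from scipy.spatial.transform import Rotation as R
def rot(q): return R.from_quat([q[1],q[2],q[3],q[0]]).as_matrix()
def cam(n):
    s=env.get_state(); d=env.snapshot(n)
    if n=="wrist":
        T=np.eye(4);T[:3,:3]=rot(s["ee_rot"]);T[:3,3]=s["tcp_pos"];T=T@d["T_tool_cam"]
        d["Rm"]=T[:3,:3];d["o"]=T[:3,3]
    else: d["Rm"]=rot(d["orientation"]);d["o"]=np.array(d["origin"])
    d["K"]=np.array([[d["fx"],0,d["cx"]],[0,d["fy"],d["cy"]],[0,0,1]]);return d
def ray(d,p):
    u=cv2.undistortPoints(np.array([[p]],float),d["K"],np.array(d["D"]))[0,0]
    v=d["Rm"]@np.array([u[0],u[1],1]);return v/np.linalg.norm(v)
def plane(d,p,z):
    v=ray(d,p);return d["o"]+v*(z-d["o"][2])/v[2]
def tri(obs):
    A=0;b=0
    for d,p in obs:
        v=ray(d,p);M=np.eye(3)-np.outer(v,v);A=A+M;b=b+M@d["o"]
    x=np.linalg.solve(A,b);return x,[np.linalg.norm(np.cross(ray(d,p),x-d["o"])) for d,p in obs]
def proj(d,X):
    r=d["Rm"].T@(np.array(X,float)-d["o"]);return cv2.projectPoints(r.reshape(1,3),np.zeros(3),np.zeros(3),d["K"],np.array(d["D"]))[0].ravel()
E
python3 - <<'E'
from h import *
np.set_printoptions(precision=4,suppress=True)
a=cam("scene");b=cam("side")
for n,p,q,z in [("blade",(198,267),(327,374),.08),("lid",(428,237),(319,190),.043),("tip",(327,266),(382,230),.168),("salt",(282,243),(310,282),.088),("spice",(361,230),(316,214),.106),("blue",(239,222),(244,332),.043)]:
    print(n,*tri([(a,p),(b,q)]),plane(a,p,z),plane(b,q,z))
print("pepper",plane(b,(321,243),.088))
ims=[a["image"][220:300,150:250],a["image"][215:345,260:390],b["image"][350:420,290:370],b["image"][170:310,270:440]]
W=np.zeros((600,800,3),np.uint8)
for im,(x,y) in zip(ims,[(0,0),(400,0),(0,320),(400,300)]):
    f=min(400/im.shape[1],300/im.shape[0]);im=cv2.resize(im,None,fx=f,fy=f);h,w=min(im.shape[0],600-y),im.shape[1];W[y:y+h,x:x+w]=im[:h]
    
cv2.imwrite("pics/c.png",W)
E
```

```text
blade [ 0.4562 -0.3052  0.0759] [np.float64(0.00035535173954273527), np.float64(0.00035535173954275153)] [ 0.4593 -0.3044  0.08  ] [ 0.4565 -0.308   0.08  ]
lid [0.426  0.285  0.0431] [np.float64(0.0015167196663922555), np.float64(0.001516719666392215)] [0.4242 0.2861 0.043 ] [0.4269 0.2831 0.043 ]
tip [ 0.569  -0.0041  0.1552] [np.float64(0.0022222481332078753), np.float64(0.002222248133208126)] [ 0.5769 -0.0043  0.168 ] [ 0.5679 -0.0211  0.168 ]
salt [ 0.4178 -0.093   0.0827] [np.float64(2.5056578783645175e-05), np.float64(2.505657878380027e-05)] [ 0.4224 -0.0932  0.088 ] [ 0.4181 -0.0977  0.088 ]
spice [0.4249 0.106  0.1034] [np.float64(0.0002857918423389131), np.float64(0.00028579184233888286)] [0.4275 0.1052 0.106 ] [0.4248 0.1032 0.106 ]
blue [ 0.2886 -0.1963  0.0432] [np.float64(0.0013915905066870396), np.float64(0.001391590506686972)] [ 0.29  -0.197  0.043] [ 0.2876 -0.1948  0.043 ]
pepper [0.4386 0.0215 0.088 ]
```

View pics/c.png

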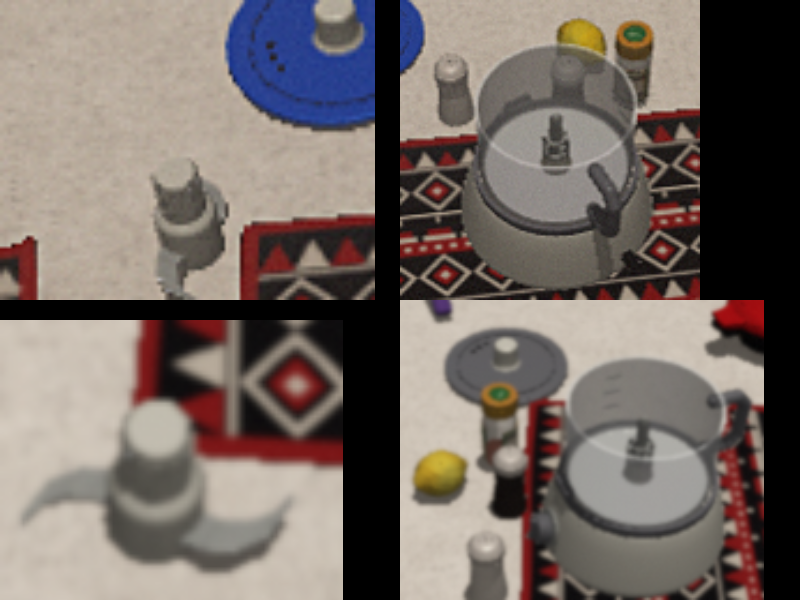

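```bash
cat >> h.py <<'E'
def go(x,y,z,yaw=None):
    s=env.get_state();M=rot(s["ee_rot"]);d=np.array([x,y,z])-s["tcp_pos"]
    print("shift",np.round(M.T@d,4),"tcp",np.round(s["tcp_pos"],4),"tilt",np.round(M[:,2],4),"tool x yaw",round(np.arctan2(M[1,0],M[0,0]),3),"q6",round(s["qpos"][5],3),"t",round(s["time_s"],2))
E
python3 - <<'E'
from h import *
np.set_printoptions(precision=4,suppress=True)
a=cam("scene");b=cam("side")
print("blade",tri([(a,(197.5,264.3)),(b,(326.8,373.3))]))
print("tip",tri([(a,(328,264.8)),(b,(382.9,226.5))]))
w=cam("wrist");print(w["T_tool_cam"],w["K"],w["D"])
go(.40,.285,.36)
E
```

```text
blade (array([ 0.4549, -0.3063,  0.0828]), [np.float64(0.0020419007412620952), np.float64(0.002041900741262123)])
tip (array([ 0.5709, -0.0018,  0.1624]), [np.float64(0.0014993178576721746), np.float64(0.0014993178576722865)])
[[ 0.0008 -0.9568 -0.2909  0.0747]
 [ 1.      0.0007  0.0004  0.0001]
 [-0.0002 -0.2909  0.9568 -0.1182]
 [ 0.      0.      0.      1.    ]] [[382.7943   0.     320.5616]
 [  0.     382.7943 244.7416]
 [  0.       0.       1.    ]] [-0.0228  0.      0.      0.      0.    ]
shift [-0.2646 -0.2111 -0.1039] tcp [0.2333 0.5796 0.2561] tilt [-0.0003 -0.0004 -1.    ] tool x yaw 2.759 q6 -0.179 t 0.35
```

The manual's scale: shifts go in shares of 0.4 m and turns go in shares of 2 pi rad. Converting my numbers, -0.265 m / 0.4 = -0.6625, -0.23 m / 0.4 = -0.575.

Request:
play_rows(
  commands=[
    [-0.125, -0.1, -0.05, 0, 0, 0, 0.085],
    [-0.25, -0.2, -0.1, 0, 0, 0, 0.085],
    [-0.3625, -0.2875, -0.15, 0, 0, 0, 0.085],
    [-0.475, -0.375, -0.2, 0, 0, 0, 0.085],
    [-0.575, -0.45, -0.225, 0, 0, 0, 0.085],
    [-0.6625, -0.525, -0.26, 0, 0, 0, 0.085],
    [-0.6625, -0.525, -0.26, 0, 0, 0, 0.085],
    [-0.6625, -0.525, -0.26, 0, 0, 0, 0.085],
  ],
)

```text
time_s: 1.35
tcp_pos: [0.4005, 0.2861, 0.3602]
ee_rot: [-0.0, 0.191, 0.982, 0.0]
wrist_force: [-0.3, 0.4, -1.2]
width: 0.085
grasp_force: 0.0
```

Run:
```python
from h import *
w=cam("wrist");cv2.imwrite("pics/w1.png",w["image"]);import pickle;pickle.dump(w,open("w1.pkl","wb"))
print(proj(w,(.426,.285,.043)))
go(.48,.0,.38)
```

```text
[327.67509243 217.27381028]
shift [-0.181  -0.236  -0.0202] tcp [0.4001 0.2865 0.3599] tilt [-1.1e-03  1.0e-04 -1.0e+00] tool x yaw 2.759 q6 -0.795 t 1.4
```

View pics/w1.png

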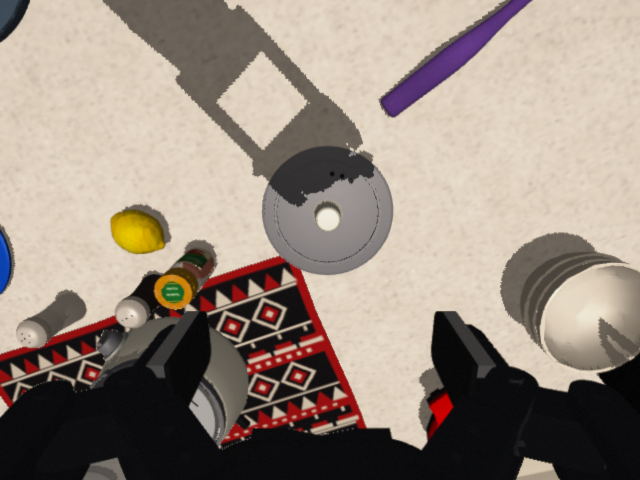

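The wrist view shows the grey lid in full, with the knob at about (328,215), the spice cap at (173,291) and the pepper cap at (130,311). Next I look at the spindle.

In the tool's units: -0.255 m / 0.4 = -0.6375, -0.206 m / 0.4 = -0.515.

Request:
play_rows(
  commands=[
    [-0.1125, -0.09, -0.025, 0, 0, 0, 0.085],
    [-0.225, -0.18, -0.05, 0, 0, 0, 0.085],
    [-0.3375, -0.27, -0.05, 0, 0, 0, 0.085],
    [-0.45, -0.3625, -0.05, 0, 0, 0, 0.085],
    [-0.55, -0.445, -0.05, 0, 0, 0, 0.085],
    [-0.6375, -0.515, -0.05, 0, 0, 0, 0.085],
    [-0.6375, -0.515, -0.05, 0, 0, 0, 0.085],
    [-0.6375, -0.515, -0.05, 0, 0, 0, 0.085],
  ],
)

```text
time_s: 2.4
tcp_pos: [0.5598, 0.0012, 0.3795]
ee_rot: [-0.001, 0.189, 0.982, 0.0]
wrist_force: [-0.3, 0.4, 0.0]
width: 0.0852
grasp_force: 0.0
```

Run:
```python
from h import *
w=cam("wrist");import pickle;pickle.dump(w,open("w2.pkl","wb"))
p=proj(w,(.571,-.002,.165));print(p)
im=w["image"];x,y=p.astype(int);c=cv2.resize(im[y-110:y+110,x-110:x+110],(400,400));e=cv2.resize(im[y-20:y+50,x-35:x+35],(400,400),interpolation=cv2.INTER_CUBIC)
cv2.imwrite("pics/w2.png",np.hstack([c,e]))
go(.44,-.30,.30)
```

```text
[321.55240508 229.37106156]
shift [-0.001  -0.3244  0.0797] tcp [0.5597 0.0015 0.3798] tilt [-1.6e-03  9.0e-04 -1.0e+00] tool x yaw 2.761 q6 -1.388 t 2.45
```

View pics/w2.png

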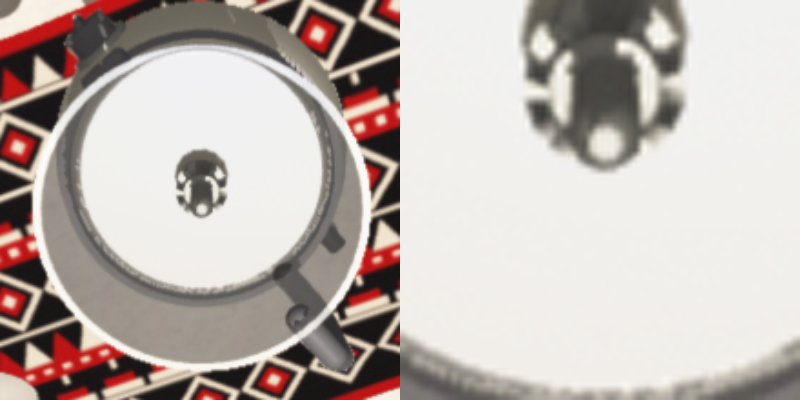

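The spindle tip is at about pixel (321.7,234.5) and the rim circle's centre at about (322.4,232.6). The keyways show only as bright notches, so I will find them by turning the blade. Next I move to the blade.

In the tool's units: -0.324 m / 0.4 = -0.81, -0.3 m / 0.4 = -0.75.

Request:
play_rows(
  commands=[
    [0, -0.125, 0, 0, 0, 0, 0.085],
    [0, -0.25, 0, 0, 0, 0, 0.085],
    [0, -0.375, 0, 0, 0, 0, 0.085],
    [0, -0.5, 0.025, 0, 0, 0, 0.085],
    [0, -0.625, 0.0875, 0, 0, 0, 0.085],
    [0, -0.75, 0.15, 0, 0, 0, 0.085],
    [0, -0.81, 0.2, 0, 0, 0, 0.085],
    [0, -0.81, 0.2, 0, 0, 0, 0.085],
  ],
)

```text
time_s: 3.45
tcp_pos: [0.4385, -0.3, 0.2989]
ee_rot: [-0.002, 0.191, 0.982, 0.001]
wrist_force: [0.4, 0.1, -1.1]
width: 0.085
grasp_force: 0.0
```

Run:
```python
from h import *
import pickle
np.set_printoptions(precision=4,suppress=True)
w2=pickle.load(open("w2.pkl","rb"));a=cam("scene");b=cam("side")
print("tip",plane(w2,(321.7,234.5),.168),plane(w2,(322.4,232.6),.185),tri([(w2,(321.7,234.5)),(a,(328,264.8)),(b,(382.9,226.5))]))
# collar silhouettes: keyway candidates
for p in [(530,92),(680,92),(542,42),(660,35)]:
    q=((p[0]-400)/400*70+286,p[1]/400*70+209);X=plane(w2,q,.132);d=X[:2]-plane(w2,(321.7,234.5),.168)[:2];print(q,np.hypot(*d),np.degrees(np.arctan2(d[1],d[0])))
# rim: bright near-white ring fit in w2
w=cam("wrist");pickle.dump(w,open("w3.pkl","wb"));p=proj(w,(.455,-.306,.08));print(p)
im=w["image"];cv2.imwrite("pics/w3.png",im)
w1=pickle.load(open("w1.pkl","rb"))
h=cv2.cvtColor(w1["image"],cv2.COLOR_BGR2HSV);m=((h[...,2]>190)).astype(np.uint8)[195:240,300:355]
n,l,s,c=cv2.connectedComponentsWithStats(m);print("knob",[(s[i],c[i]+[300,195]) for i in range(1,n)])
```

```text
tip [ 0.5747 -0.0034  0.168 ] [ 0.5691 -0.0005  0.185 ] (array([ 0.573 , -0.003 ,  0.1647]), [np.float64(0.002541611008183915), np.float64(0.0023010931798194416), np.float64(0.0025219485597882205)])
(308.75, 225.1) 0.012614865408046117 -110.74789517441059
(335.0, 225.1) 0.013200834632513845 67.19538176243108
(310.85, 216.35) 0.013535256202330436 -151.02634012814522
(331.5, 215.125) 0.01375722791490015 113.51603988763067
[319.6436 232.2103]
knob [(array([ 17,  14,  23,  22, 389], dtype=int32), array([327.6761, 219.3213]))]
```

View pics/w3.png

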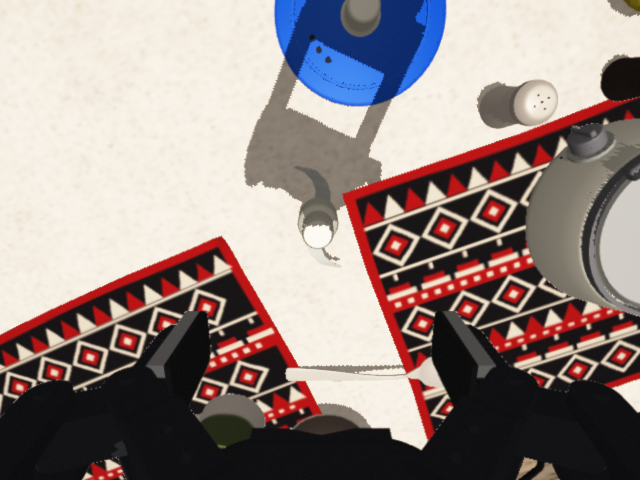

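The hub top is at about (318,235), with the blades running along the image's vertical, clear of the jaws. I refine the positions by ray casting.

```bash
cat >> h.py <<'E'
import pickle
def circ(P):
    A=np.c_[2*P[:,:2],np.ones(len(P))];s=np.linalg.lstsq(A,(P[:,:2]**2).sum(1),rcond=None)[0];return s[0],s[1],np.sqrt(s[2]+s[0]**2+s[1]**2)
def ringfit(w,c0,z,r0,r1,ch=lambda im:im.min(2)):
    # brightest sample along each radial line at height z between r0,r1; robust circle
    g=ch(w["image"]).astype(float);P=[]
    for t in np.arange(0,2*np.pi,.05):
        rs=np.arange(r0,r1,.0003);X=[(c0[0]+r*np.cos(t),c0[1]+r*np.sin(t),z) for r in rs]
        uv=np.array([proj(w,x) for x in X]);v=cv2.remap(g.astype(np.float32),uv[:,:1].astype(np.float32),uv[:,1:].astype(np.float32),1).ravel()
        P.append(X[int(v.argmax())])
    P=np.array(P)
    for _ in range(8):
        c=circ(P);e=abs(np.hypot(P[:,0]-c[0],P[:,1]-c[1])-c[2]);P=P[e<max(.0008,1.5*np.median(e))]
    return c,len(P),np.median(e)
E
python3 - <<'E'
from h import *
np.set_printoptions(precision=4,suppress=True)
w2=pickle.load(open("w2.pkl","rb"));w3=pickle.load(open("w3.pkl","rb"));w1=pickle.load(open("w1.pkl","rb"))
print(ringfit(w2,(.571,-.002),.185,.069,.084))
for c0 in [(.569,0),(.575,-.003)]: print(ringfit(w2,c0,.185,.071,.083))
im=w3["image"][205:260,290:350];h=cv2.cvtColor(im,cv2.COLOR_BGR2HSV);m=(im.min(2)>235).astype(np.uint8)
n,l,s,c=cv2.connectedComponentsWithStats(m)
for i in range(1,n):
  if s[i,4]>50:
    p=c[i]+[290,205];print(s[i],p,plane(w3,p,.08))
# lid disc: grey mask contour at z=.012
im=w1["image"];
print("knob",plane(w1,(327.7,219.3),.043))
w=cam("wrist")
go(.455,-.306,.18)
E
```

```text
((np.float64(0.5742697323137492), np.float64(-0.0033548925215027836), np.float64(0.07690727762903138)), 76, np.float64(0.000124981636883785))
((np.float64(0.5738890356564705), np.float64(-0.0032368516120520607), np.float64(0.07708811632853277)), 124, np.float64(0.00016381038684296773))
((np.float64(0.5741747805617472), np.float64(-0.0032978082659365082), np.float64(0.07693834938088871)), 74, np.float64(0.00013220292519092874))
[ 15  21  26  21 443] [317.3567 235.6614] [ 0.4573 -0.3092  0.08  ]
knob [0.4283 0.2841 0.043 ]
shift [-0.0158 -0.0006  0.1214] tcp [ 0.4403 -0.2995  0.3014] tilt [ 0.0014 -0.0008 -1.    ] tool x yaw 2.761 q6 -1.998 t 3.65
```

In the tool's units: 0.15 m / 0.4 = 0.375, 0.12 m / 0.4 = 0.3.

Request:
play_rows(
  commands=[
    [-0.025, -0.0025, 0.1, 0, 0, 0, 0.085],
    [-0.0475, -0.0063, 0.2, 0, 0, 0, 0.085],
    [-0.0475, -0.0063, 0.3, 0, 0, 0, 0.085],
    [-0.0475, -0.0063, 0.375, 0, 0, 0, 0.085],
    [-0.0475, -0.0063, 0.375, 0, 0, 0, 0.085],
    [-0.0475, -0.0063, 0.375, 0, 0, 0, 0.085],
  ],
)

```text
time_s: 4.4
tcp_pos: [0.4573, -0.3104, 0.1518]
ee_rot: [0.001, 0.19, 0.982, -0.001]
wrist_force: [0.1, -0.5, 0.9]
width: 0.0849
grasp_force: 0.0
```

Run:
```python
from h import *
np.set_printoptions(precision=4,suppress=True)
w3=pickle.load(open("w3.pkl","rb"))
w=cam("wrist");pickle.dump(w,open("w4.pkl","wb"))
p0=proj(w,(.4573,-.3092,.08));print(p0);x,y=p0.astype(int)
im=w["image"];cv2.imwrite("pics/w4.png",im)
im=im[y-60:y+60,x-60:x+60];m=(im.min(2)>225).astype(np.uint8);n,l,s,c=cv2.connectedComponentsWithStats(m)
for i in range(1,n):
  if s[i,4]>100: p=c[i]+[x-60,y-60];print(s[i],p,plane(w,p,.08),tri([(w,p),(w3,(317.4,235.7))]))
go(.4573,-.3092,.071)
```

```text
[322.5752 273.9725]
shift [0.0009 0.0015 0.0812] tcp [ 0.4574 -0.3107  0.1522] tilt [ 0.0027 -0.0027 -1.    ] tool x yaw 2.76 q6 -1.988 t 4.45
```

View pics/w4.png

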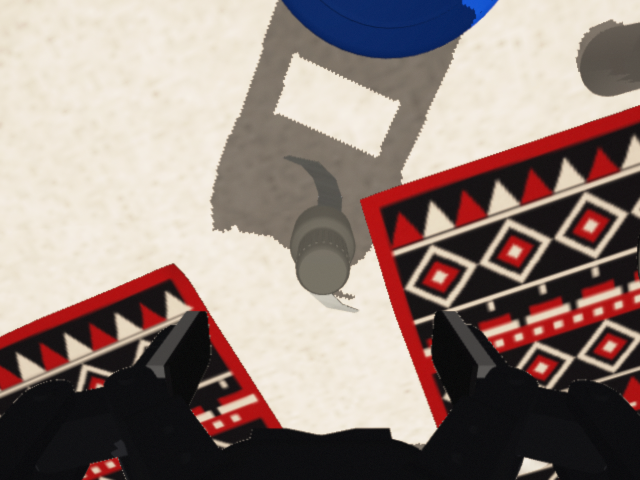

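The hub top is at about (323.5,271), between the jaws and nearly on their centre line. I grasp it now.

In the tool's units: 0.08 m / 0.4 = 0.2, 0.002 m / 0.4 = 0.005.

Request:
play_rows(
  commands=[
    [0.005, 0.0038, 0.075, 0, 0, 0, 0.085],
    [0.005, 0.0038, 0.1375, 0, 0, 0, 0.085],
    [0.005, 0.0038, 0.2, 0, 0, 0, 0.085],
    [0.005, 0.0038, 0.2, 0, 0, 0, 0.085],
    [0.005, 0.0038, 0.2, 0, 0, 0, 0.0],
    [0.005, 0.0038, 0.2, 0, 0, 0, 0.0],
    [0.005, 0.0038, 0.2, 0, 0, 0, 0.0],
    [0.005, 0.0038, 0.2, 0, 0, 0, 0.0],
  ],
  squeeze=40,
)

```text
time_s: 5.45
tcp_pos: [0.4552, -0.3086, 0.0714]
ee_rot: [0.001, 0.19, 0.982, -0.001]
wrist_force: [-0.6, 0.3, 6.1]
width: 0.0287
grasp_force: 39.3
```

Run:
```python
from h import *
s=env.get_state();print(s["width"],s["grasp_force"],s["wrist_force"]);go(.4742,-.2333,.25)
w3=pickle.load(open("w3.pkl","rb"));w4=pickle.load(open("w4.pkl","rb"));print(tri([(w3,(317.4,235.7)),(w4,(323.5,271))]))
```

```text
0.02867839318175675 39.252011987673114 [-0.63954834  0.32743477  6.14833937]
shift [ 0.0102  0.0768 -0.1787] tcp [ 0.4552 -0.3086  0.0714] tilt [ 0.0012 -0.0013 -1.    ] tool x yaw 2.759 q6 -1.987 t 5.45
(array([ 0.46123659, -0.31048723,  0.06496132]), [np.float64(0.00033341829190966244), np.float64(0.00033341829190963767)])
```

In the tool's units: -0.22 m / 0.4 = -0.55, -0.19 m / 0.4 = -0.475.

Request:
play_rows(
  commands=[
    [0, 0, -0.1, 0, 0, 0, 0.0],
    [0, 0, -0.225, 0, 0, 0, 0.0],
    [0, 0, -0.35, 0, 0, 0, 0.0],
    [0, 0, -0.475, 0, 0, 0, 0.0],
    [0, 0, -0.55, 0, 0, 0, 0.0],
    [0, 0.075, -0.55, 0, 0, 0, 0.0],
    [0, 0.2, -0.55, 0, 0, 0, 0.0],
    [0.0025, 0.325, -0.55, 0, 0, 0, 0.0],
  ],
)

```text
time_s: 6.45
tcp_pos: [0.5024, -0.1861, 0.2903]
ee_rot: [-0.0, 0.191, 0.982, 0.0]
wrist_force: [1.3, 1.1, -0.3]
width: 0.0287
grasp_force: 39.9
```

In the tool's units: 0.1976 m / 0.4 = 0.494, 0.18 m / 0.4 = 0.45.

Request:
play_rows(
  commands=[
    [0, 0.125, 0, 0, 0, 0, 0.0],
    [0.0025, 0.25, 0, 0, 0, 0, 0.0],
    [0.005, 0.375, 0, 0, 0, 0, 0.0],
    [0.0063, 0.45, 0, 0, 0, 0, 0.0],
    [0.0065, 0.494, 0, 0, 0, 0, 0.0],
    [0.0065, 0.494, 0, 0, 0, 0, 0.0],
    [0.0065, 0.494, 0, 0, 0, 0, 0.0],
  ],
)

```text
time_s: 7.32
tcp_pos: [0.5734, -0.004, 0.2902]
ee_rot: [-0.0, 0.191, 0.982, -0.0]
wrist_force: [0.1, -0.6, -2.2]
width: 0.0289
grasp_force: 39.9
```

Run:
```python
from h import *
s=env.get_state();print(s["width"],s["grasp_force"],s["wrist_force"]);go(.5742,-.0033,.24)
a=cam("scene");b=cam("side");w=cam("wrist");
A=cv2.resize(a["image"][170:350,250:410],None,fx=2.4,fy=2.4);B=cv2.resize(b["image"][130:310,310:460],None,fx=2.4,fy=2.4)
cv2.imwrite("pics/l1.png",np.hstack([A,B]));cv2.imwrite("pics/w5.png",w["image"])
for P in [(.5742,-.0033,z) for z in (.185,.168,.29)]: print(proj(a,P),proj(b,P))
```

```text
0.0288826325658905 39.93549272463383 [ 0.11546722 -0.58647662 -2.20552538]
shift [-0.0005  0.001   0.0502] tcp [ 0.5734 -0.004   0.2902] tilt [-7.e-04 -6.e-04 -1.e+00] tool x yaw 2.758 q6 -1.388 t 7.33
[327.20011426 260.18899572] [385.01069987 218.36017098]
[327.22981973 265.01340651] [384.29328157 224.45221146]
[326.99926523 228.24301908] [389.81388709 177.26633682]
```

View pics/l1.png

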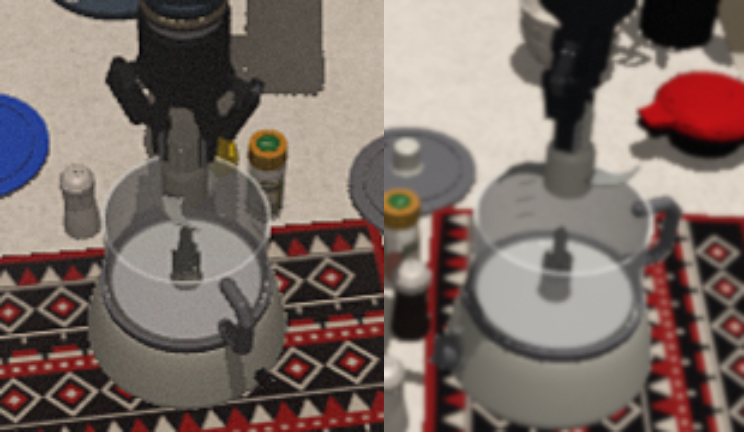

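The blade hangs over the spindle. In the scene view it is centred. In the side view the hub (569) may be slightly off the tip (560), so I check numerically.

Run:
```python
from h import *
np.set_printoptions(linewidth=200)
b=cam("side");g=b["image"].min(2).astype(int)
for r in (196,200,204,207,226,229,232,236,240,244): print(r,g[r,372:400])
a=cam("scene");g=a["image"].min(2).astype(int)
for r in (240,244,248,266,269,272,276): print(r,g[r,314:342])
```

```text
196 [180 183 186 185 166 124  83  74  78  81  84  87  90  93  94  98 100 100  97  95  92  91  88  85  84 109 164 195]
200 [ 63  64  63  64  64  66  72  75  78  81  81  83  84  85  85  86  86  86  87  85  85  84  82  80  83 107 141 161]
204 [125 125 127 118  97  76  74  77  78  81  82  83  84  85  86  85  85  87  86  85  83  78  73  73  94 126 144 147]
207 [133 134 132 128 111  89  78  78  79  81  83  84  84  85  85  85  85  84  84  84  83  81  78  79  93 111 118 119]
226 [109 108 107 108 108 108 106 104  97  80  69  66  69  81 102 114 119 123 124 124 127 127 127 126 126 126 127 128]
229 [133 136 139 143 143 143 143 141 114  78  65  63  64  74  93 108 109 104 100  96  96  96  99 102 106 111 117 121]
232 [185 187 188 190 189 186 185 171 131  79  64  65  69 100 150 179 184 182 178 177 169 156 144 130 116 104  96  92]
236 [186 186 184 171 133  82  67  68  64  62  63  64  62  61  66  90 137 172 184 187 186 187 185 186 186 186 186 183]
240 [191 189 181 148  98  68  61  59  60  61  58  57  59  62  65  85 136 174 184 186 187 185 186 185 186 186 186 187]
244 [175 175 168 142 115 112 114 118 1
[... 177 characters left out ...]
6  86  85  73  55  61  67  71  74  71  80  76  78  78  77  79  78  79  72  68  68  55  79 100  97  88  85  82]
248 [ 84  86  84  68  56  63  67  66  60  66  66  67  65  71  71  65  67  64  68  63  62  60  82 102  89  80  82  80]
266 [151 148 151 146 153 153 147 154 152 155 135  59  54  59  49  53 111 135 114 126 151 150 152 149 151 149 152 150]
269 [155 147 146 153 151 149 151 155 152 162 136  62  51  54  49  69 121 159 153 147 145 150 153 146 149 147 149 152]
272 [154 147 155 147 147 152 148 153 160 144  81  44  59  58  50  51  45  56 126 154 153 154 152 146 152 150 146 145]
276 [154 153 151 149 146 159 164 127  37  50  52  57  51  52  62  52  55  46  36 105 159 151 148 151 152 153 153 148]
```

The relative offset is about 1 mm in both views. I correct it and lower the blade to just above pilot entry.

In the tool's units: 0.078 m / 0.4 = 0.195, 0.0013 m / 0.4 = 0.0033.

Request:
play_rows(
  commands=[
    [0.0025, 0.0013, 0.05, 0, 0, 0, 0.0],
    [0.0033, 0.0015, 0.1, 0, 0, 0, 0.0],
    [0.0033, 0.0015, 0.15, 0, 0, 0, 0.0],
    [0.0033, 0.0015, 0.1875, 0, 0, 0, 0.0],
    [0.0033, 0.0015, 0.195, 0, 0, 0, 0.0],
    [0.0033, 0.0015, 0.195, 0, 0, 0, 0.0],
  ],
)

```text
time_s: 8.32
tcp_pos: [0.5731, -0.0021, 0.2125]
ee_rot: [0.0, 0.19, 0.982, -0.0]
wrist_force: [-0.8, 0.1, -1.4]
width: 0.0286
grasp_force: 39.9
```

In the tool's units: 0.012 m / 0.4 = 0.03, 0.009 m / 0.4 = 0.0225.

Request:
play_rows(
  commands=[
    [0, 0, 0.0075, 0, 0, 0, 0.0],
    [0, 0, 0.015, 0, 0, 0, 0.0],
    [0, 0, 0.0225, 0, 0, 0, 0.0],
    [0, 0, 0.03, 0, 0, 0, 0.0],
    [0, 0, 0.03, 0, 0, 0, 0.0],
  ],
)

```text
time_s: 8.95
tcp_pos: [0.5726, -0.0019, 0.2]
ee_rot: [-0.0, 0.19, 0.982, 0.0]
wrist_force: [0.4, -0.3, -1.1]
width: 0.0288
grasp_force: 39.9
```

In the tool's units: 0.018 m / 0.4 = 0.045, 0.017 m / 0.4 = 0.0425.

Request:
play_rows(
  commands=[
    [0, 0, 0.0075, 0, 0, 0, 0.0],
    [0, 0, 0.015, 0, 0, 0, 0.0],
    [0, 0, 0.0225, 0, 0, 0, 0.0],
    [0, 0, 0.03, 0, 0, 0, 0.0],
    [0, 0, 0.0375, 0, 0, 0, 0.0],
    [0, 0, 0.0425, 0, 0, 0, 0.0],
    [0, 0, 0.045, 0, 0, 0, 0.0],
  ],
)

```text
time_s: 9.82
tcp_pos: [0.5729, -0.0021, 0.1823]
ee_rot: [0.0, 0.19, 0.982, -0.0]
wrist_force: [0.6, -1.8, -0.4]
width: 0.0287
grasp_force: 40.0
```

In the tool's units: 0.003 m / 0.4 = 0.0075, 0.002 m / 0.4 = 0.005.

Request:
play_rows(
  commands=[
    [0, 0, 0.0025, 0, 0, 0, 0.0],
    [0, 0, 0.005, 0, 0, 0, 0.0],
    [0, 0, 0.0075, 0, 0, 0, 0.0],
    [0, 0, 0.0075, 0, 0, 0, 0.0],
  ],
)

```text
time_s: 10.32
tcp_pos: [0.5729, -0.002, 0.1794]
ee_rot: [0.0, 0.19, 0.982, -0.0]
wrist_force: [-0.9, -1.7, 1.1]
width: 0.0288
grasp_force: 40.2
```

In the tool's units: 0.001 m / 0.4 = 0.0025, 0.0005 m / 0.4 = 0.0013.

Request:
play_rows(
  commands=[
    [0, 0, 0.0013, 0, 0, 0, 0.0],
    [0, 0, 0.0025, 0, 0, 0, 0.0],
    [0, 0, 0.0025, 0, 0, 0, 0.0],
  ],
)

```text
time_s: 10.7
tcp_pos: [0.573, -0.002, 0.1793]
ee_rot: [0.0, 0.19, 0.982, -0.0]
wrist_force: [-0.4, -1.7, 7.3]
width: 0.0288
grasp_force: 40.8
```

Contact is about 7 N, which is light. I now turn at this preload.

In the tool's units: 0.48 rad / 6.2832 = 0.0764.

Request:
play_rows(
  commands=[
    [0, 0, 0, 0, 0, 0.0191, 0.0],
    [0, 0, 0, 0, 0, 0.0382, 0.0],
    [0, 0, 0, 0, 0, 0.0573, 0.0],
    [0, 0, 0, 0, 0, 0.0764, 0.0],
    [0, 0, 0, 0, 0, 0.0764, 0.0],
  ],
)

```text
time_s: 11.32
tcp_pos: [0.5739, -0.0017, 0.1794]
ee_rot: [0.001, 0.418, 0.908, 0.001]
wrist_force: [1.8, -0.5, 4.8]
width: 0.0288
grasp_force: 40.6
```

In the tool's units: 0.0002 m / 0.4 = 0.0005, 0.48 rad / 6.2832 = 0.0764.

Request:
play_rows(
  commands=[
    [0, 0, 0.0005, 0, 0, 0.0191, 0.0],
    [0, 0, 0.0005, 0, 0, 0.0382, 0.0],
    [0, 0, 0.0005, 0, 0, 0.0573, 0.0],
    [0, 0, 0.0005, 0, 0, 0.0764, 0.0],
    [0, 0, 0.0005, 0, 0, 0.0764, 0.0],
  ],
)

```text
time_s: 11.95
tcp_pos: [0.5739, -0.0015, 0.1789]
ee_rot: [0.001, 0.621, 0.784, 0.001]
wrist_force: [0.4, -0.1, 5.3]
width: 0.0289
grasp_force: 40.6
```

In the tool's units: 0.0002 m / 0.4 = 0.0005, 0.0001 m / 0.4 = 0.0003, 0.48 rad / 6.2832 = 0.0764.

Request:
play_rows(
  commands=[
    [0, 0, 0.0003, 0, 0, 0.0191, 0.0],
    [0, 0, 0.0005, 0, 0, 0.0382, 0.0],
    [0, 0, 0.0005, 0, 0, 0.0573, 0.0],
    [0, 0, 0.0005, 0, 0, 0.0764, 0.0],
    [0, 0, 0.0005, 0, 0, 0.0764, 0.0],
  ],
)

```text
time_s: 12.58
tcp_pos: [0.5738, -0.0022, 0.1778]
ee_rot: [0.001, 0.789, 0.614, 0.001]
wrist_force: [3.3, -1.4, -0.5]
width: 0.0285
grasp_force: 40.1
```

Run:
```python
from h import *
s=env.get_state();print(s["wrist_force"],s["moment"],s["qpos"]);go(.573,-.002,.18)
```

```text
[ 3.27773167 -1.41744989 -0.48284828] [-0.34050214 -0.66768827  0.08814867] [-1.98398348e-01  5.60663169e-01  1.63892584e+00 -1.31867286e-04
  9.39683676e-01  4.99862253e-02]
shift [-0.     -0.0008 -0.0022] tcp [ 0.5738 -0.0022  0.1778] tilt [ 2.3e-03 -6.0e-04 -1.0e+00] tool x yaw 1.322 q6 0.05 t 12.57
```

The force has gone to zero and the tool has sunk, so the tabs are in the keyways. I lower gently.

In the tool's units: 0.003 m / 0.4 = 0.0075, 0.002 m / 0.4 = 0.005, -0.05 rad / 6.2832 = -0.008.

Request:
play_rows(
  commands=[
    [0, 0, 0, 0, 0, -0.008, 0.0],
    [0, 0, 0.0025, 0, 0, -0.008, 0.0],
    [0, 0, 0.005, 0, 0, -0.008, 0.0],
    [0, 0, 0.0075, 0, 0, -0.008, 0.0],
    [0, 0, 0.0075, 0, 0, -0.008, 0.0],
  ],
)

```text
time_s: 13.2
tcp_pos: [0.5737, -0.0022, 0.1752]
ee_rot: [0.001, 0.775, 0.632, 0.001]
wrist_force: [4.0, -2.3, 2.5]
width: 0.0287
grasp_force: 40.3
```

Request:
play_rows(
  commands=[
    [0, 0.0015, 0.0025, 0, 0, 0, 0.0],
    [0, 0.0015, 0.005, 0, 0, 0, 0.0],
    [0, 0.0015, 0.0075, 0, 0, 0, 0.0],
    [0, 0.0015, 0.01, 0, 0, 0, 0.0],
    [0, 0.0015, 0.0125, 0, 0, 0, 0.0],
    [0, 0.0015, 0.0125, 0, 0, 0, 0.0],
  ],
)

```text
time_s: 13.95
tcp_pos: [0.5741, -0.0022, 0.1701]
ee_rot: [0.001, 0.775, 0.632, 0.001]
wrist_force: [5.0, -2.3, 3.3]
width: 0.029
grasp_force: 40.5
```

In the tool's units: 0.002 m / 0.4 = 0.005, 0.001 m / 0.4 = 0.0025.

Request:
play_rows(
  commands=[
    [0, 0.0013, 0.0025, 0, 0, 0, 0.0],
    [0, 0.0013, 0.0038, 0, 0, 0, 0.0],
    [0, 0.0013, 0.005, 0, 0, 0, 0.0],
    [0, 0.0013, 0.005, 0, 0, 0, 0.0],
  ],
)

```text
time_s: 14.45
tcp_pos: [0.5742, -0.0022, 0.168]
ee_rot: [0.0, 0.775, 0.632, 0.0]
wrist_force: [4.4, -3.2, 4.0]
width: 0.0289
grasp_force: 40.5
```

In the tool's units: 0.001 m / 0.4 = 0.0025, 0.0005 m / 0.4 = 0.0013.

Request:
play_rows(
  commands=[
    [0, 0, 0.0013, 0, 0, 0, 0.0],
    [0, 0, 0.0025, 0, 0, 0, 0.0],
    [0, 0, 0.0025, 0, 0, 0, 0.0],
  ],
)

```text
time_s: 14.82
tcp_pos: [0.5743, -0.0022, 0.1674]
ee_rot: [0.0, 0.775, 0.632, 0.0]
wrist_force: [4.8, -2.2, 6.2]
width: 0.0288
grasp_force: 40.8
```

In the tool's units: 0.0008 m / 0.4 = 0.002, 0.0004 m / 0.4 = 0.001.

Request:
play_rows(
  commands=[
    [0, 0, 0.001, 0, 0, 0, 0.0],
    [0, 0, 0.002, 0, 0, 0, 0.0],
    [0, 0, 0.002, 0, 0, 0, 0.0],
  ],
)

```text
time_s: 15.2
tcp_pos: [0.5743, -0.0022, 0.1674]
ee_rot: [0.001, 0.775, 0.632, 0.0]
wrist_force: [1.9, -2.0, 11.1]
width: 0.0287
grasp_force: 41.2
```

It stops hard at exactly home height. I ease off, release and rise.

In the tool's units: -0.16 m / 0.4 = -0.4, -0.06 m / 0.4 = -0.15.

Request:
play_rows(
  commands=[
    [0, 0, -0.0025, 0, 0, 0, 0.0],
    [0, 0, -0.0025, 0, 0, 0, 0.06],
    [0, 0, -0.0025, 0, 0, 0, 0.06],
    [0, 0, -0.0025, 0, 0, 0, 0.06],
    [0, 0, -0.05, 0, 0, 0, 0.06],
    [0, 0, -0.15, 0, 0, 0, 0.06],
    [0, 0, -0.275, 0, 0, 0, 0.06],
    [0, 0, -0.4, 0, 0, 0, 0.06],
  ],
)

```text
time_s: 16.2
tcp_pos: [0.5729, -0.0018, 0.3268]
ee_rot: [-0.001, 0.775, 0.632, -0.001]
wrist_force: [0.5, -0.4, -0.4]
width: 0.06
grasp_force: 0.0
```

Run:
```python
from h import *
w=cam("wrist");pickle.dump(w,open("w6.pkl","wb"));cv2.imwrite("pics/w6.png",w["image"])
print(proj(w,(.5742,-.003,.176)),proj(w,(.5742,-.003,.185)))
go(.4283,.2841,.2)
```

```text
[323.88922859 236.24388562] [323.95034499 239.67515299]
shift [ 0.2509 -0.2041  0.1322] tcp [ 0.5765 -0.0023  0.3345] tilt [ 0.0113 -0.0021 -0.9999] tool x yaw 1.369 q6 0.004 t 16.25
```

View pics/w6.png

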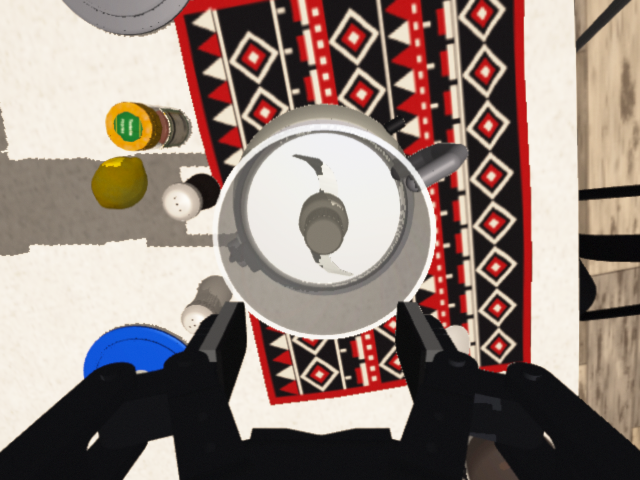

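The blade stands centred in the bowl, with its hub top at (323,233) against a predicted (324,236). Next I go to the lid.

In the tool's units: 0.251 m / 0.4 = 0.6275, -0.204 m / 0.4 = -0.51.

Request:
play_rows(
  commands=[
    [0.1125, -0.09, 0, 0, 0, 0, 0.085],
    [0.225, -0.18, 0, 0, 0, 0, 0.085],
    [0.3375, -0.27, 0.025, 0, 0, 0, 0.085],
    [0.45, -0.3625, 0.1, 0, 0, 0, 0.085],
    [0.55, -0.445, 0.2, 0, 0, 0, 0.085],
    [0.6275, -0.51, 0.3, 0, 0, 0, 0.085],
    [0.6275, -0.51, 0.325, 0, 0, 0, 0.085],
    [0.6275, -0.51, 0.325, 0, 0, 0, 0.085],
  ],
)

```text
time_s: 17.25
tcp_pos: [0.4239, 0.2844, 0.1953]
ee_rot: [-0.0, 0.775, 0.632, -0.001]
wrist_force: [0.6, 0.6, 0.4]
width: 0.0852
grasp_force: 0.0
```

Run:
```python
from h import *
np.set_printoptions(precision=4,suppress=True)
w=cam("wrist");w1=pickle.load(open("w1.pkl","rb"))
x,y=proj(w,(.4283,.2841,.043)).astype(int);print(x,y)
im=w["image"][y-60:y+60,x-60:x+60];cv2.imwrite("pics/w7.png",w["image"])
for th in (150,190,215):
  n,l,s,c=cv2.connectedComponentsWithStats((im.min(2)>th).astype(np.uint8))
  for i in range(1,n):
    if s[i,4]>150: p=c[i]+[x-60,y-60];print(th,s[i]+[x-60,y-60,0,0,0],p,plane(w,p,.043),tri([(w,p),(w1,(327.7,219.3))]))
# flange outline: grey disc at z=.012
for ww,c in((w1,(.428,.284)),(w,(.428,.284))):
  P=[]
  g=ww["image"].max(2).astype(np.float32)
  for t in np.arange(0,6.28,.04):
    X=[(c[0]+r*np.cos(t),c[1]+r*np.sin(t),.012) for r in np.arange(.07,.094,.0004)]
    uv=np.array([proj(ww,q) for q in X],np.float32)
    if (uv<5).any() or uv[:,0].max()>635 or uv[:,1].max()>300: continue
    v=cv2.remap(g,uv[:,:1],uv[:,1:],1).ravel();k=np.gradient(cv2.GaussianBlur(v[None],(5,1),1)[0]).argmax();P.append(X[k])
  P=np.array(P)
  for _ in range(8):
    cc=circ(P);e=abs(np.hypot(P[:,0]-cc[0],P[:,1]-cc[1])-cc[2]);P=P[e<max(.001,1.5*np.median(e))]
  print("flange",cc,len(P))
go(.4283,.2841,.041)
```

```text
327 233
150 [ 294  173   93   38 2473] [349.9895 188.2078] [0.4503 0.3134 0.043 ] (array([ 0.461 ,  0.2797, -0.1211]), [np.float64(0.007702352627615618), np.float64(0.0077023526276157085)])
flange (np.float64(0.42774785136213456), np.float64(0.2841406488094965), np.float64(0.08157254866519667)) 134
flange (np.float64(0.4283263160371018), np.float64(0.28420945564132943), np.float64(0.08142107753640178)) 87
shift [0.0005 0.0031 0.1553] tcp [0.4251 0.2843 0.1963] tilt [ 0.0003 -0.0002 -1.    ] tool x yaw 1.368 q6 0.574 t 17.3
```

View pics/w7.png

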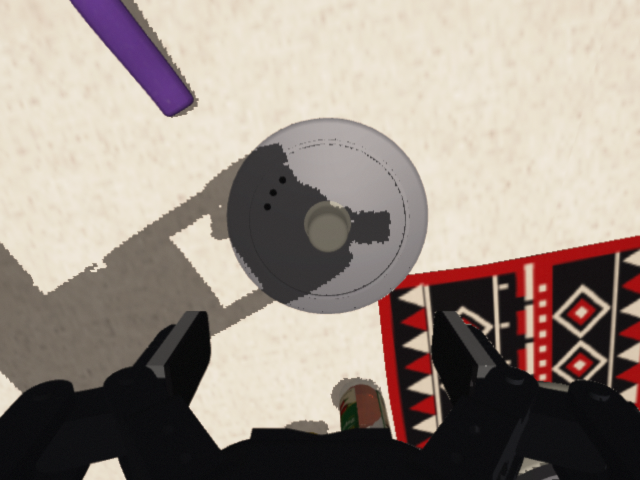

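Both views put the lid's flange circle at (0.428, 0.284), with the knob at (328,230). I grasp the knob.

In the tool's units: 0.154 m / 0.4 = 0.385, 0.003 m / 0.4 = 0.0075.

Request:
play_rows(
  commands=[
    [0.0013, 0.0075, 0.125, 0, 0, 0, 0.085],
    [0.0013, 0.0075, 0.25, 0, 0, 0, 0.085],
    [0.0013, 0.0075, 0.3375, 0, 0, 0, 0.085],
    [0.0013, 0.0075, 0.385, 0, 0, 0, 0.085],
    [0.0013, 0.0075, 0.385, 0, 0, 0, 0.0],
    [0.0013, 0.0075, 0.385, 0, 0, 0, 0.0],
    [0.0013, 0.0075, 0.385, 0, 0, 0, 0.0],
    [0.0013, 0.0075, 0.385, 0, 0, 0, 0.0],
  ],
  squeeze=50,
)

```text
time_s: 18.3
tcp_pos: [0.4287, 0.2848, 0.0437]
ee_rot: [0.001, 0.775, 0.632, 0.002]
wrist_force: [-0.2, -2.6, 6.9]
width: 0.0285
grasp_force: 49.1
```

Run:
```python
from h import *
print(env.get_state()["wrist_force"]);go(.5735,-.003,.26)
```

```text
[-0.22838648 -2.56629578  6.93280154]
shift [-0.2525  0.2002 -0.216 ] tcp [0.4287 0.2848 0.0437] tilt [ 0.0035  0.001  -1.    ] tool x yaw 1.369 q6 0.572 t 18.3
```

In the tool's units: -0.217 m / 0.4 = -0.5425, -0.18 m / 0.4 = -0.45.

Request:
play_rows(
  commands=[
    [0, 0, -0.075, 0, 0, 0, 0.0],
    [0, 0, -0.2, 0, 0, 0, 0.0],
    [0, 0, -0.325, 0, 0, 0, 0.0],
    [0, 0, -0.45, 0, 0, 0, 0.0],
    [0, 0, -0.5425, 0, 0, 0, 0.0],
    [-0.075, 0.06, -0.5425, 0, 0, 0, 0.0],
    [-0.175, 0.14, -0.5425, 0, 0, 0, 0.0],
    [-0.275, 0.2175, -0.5425, 0, 0, 0, 0.0],
  ],
)

```text
time_s: 19.3
tcp_pos: [0.4905, 0.1584, 0.2597]
ee_rot: [0.0, 0.774, 0.633, 0.0]
wrist_force: [1.1, 0.6, -2.2]
width: 0.0286
grasp_force: 49.9
```

In the tool's units: -0.142 m / 0.4 = -0.355, -0.135 m / 0.4 = -0.3375.

Request:
play_rows(
  commands=[
    [-0.1, 0.08, 0, 0, 0, 0, 0.0],
    [-0.2, 0.16, 0, 0, 0, 0, 0.0],
    [-0.2875, 0.23, 0, 0, 0, 0, 0.0],
    [-0.3375, 0.2675, 0, 0, 0, 0, 0.0],
    [-0.355, 0.2833, 0, 0, 0, 0, 0.0],
    [-0.355, 0.2833, 0, 0, 0, 0, 0.0],
    [-0.355, 0.2833, 0, 0, 0, 0, 0.0],
  ],
)

```text
time_s: 20.18
tcp_pos: [0.5722, -0.0009, 0.259]
ee_rot: [-0.001, 0.774, 0.633, -0.0]
wrist_force: [-0.6, -0.2, -1.9]
width: 0.0281
grasp_force: 49.9
```

Run:
```python
from h import *
s=env.get_state();print(s["width"],s["wrist_force"]);go(.5742,-.0025,.2305)
a=cam("scene");b=cam("side")
A=cv2.resize(a["image"][170:350,250:410],None,fx=2.4,fy=2.4);B=cv2.resize(b["image"][130:310,310:460],None,fx=2.4,fy=2.4)
cv2.imwrite("pics/l2.png",np.hstack([A,B]))
```

```text
0.028123129457445762 [-0.59435917 -0.18090992 -1.91253277]
shift [-0.0011  0.0023  0.0285] tcp [ 0.5722 -0.0009  0.259 ] tilt [-1.2e-03  8.0e-04 -1.0e+00] tool x yaw 1.37 q6 0.003 t 20.18
```

View pics/l2.png

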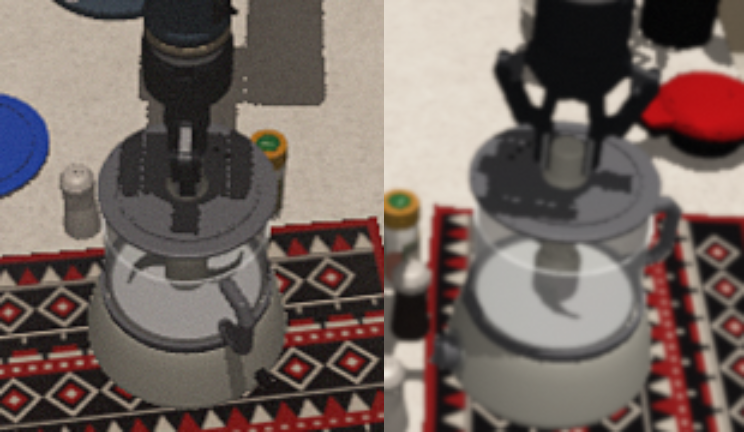

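The lid hangs level and centred over the rim in both views: 186.5 against 187 in the scene view, and 565 against 563.5 plus lean in the side view. I lower it slowly.

In the tool's units: 0.033 m / 0.4 = 0.0825, 0.0015 m / 0.4 = 0.0038.

Request:
play_rows(
  commands=[
    [-0.0025, 0.0038, 0.025, 0, 0, 0, 0.0],
    [-0.0025, 0.0038, 0.05, 0, 0, 0, 0.0],
    [-0.0025, 0.0038, 0.0625, 0, 0, 0, 0.0],
    [-0.0025, 0.0038, 0.07, 0, 0, 0, 0.0],
    [-0.0025, 0.0038, 0.075, 0, 0, 0, 0.0],
    [-0.0025, 0.0038, 0.08, 0, 0, 0, 0.0],
    [-0.0025, 0.0038, 0.0825, 0, 0, 0, 0.0],
    [-0.0025, 0.0038, 0.0825, 0, 0, 0, 0.0],
  ],
)

```text
time_s: 21.28
tcp_pos: [0.5744, -0.0038, 0.2262]
ee_rot: [0.0, 0.775, 0.632, 0.0]
wrist_force: [0.0, 0.6, -1.4]
width: 0.0286
grasp_force: 49.9
```

In the tool's units: 0.003 m / 0.4 = 0.0075, 0.002 m / 0.4 = 0.005.

Request:
play_rows(
  commands=[
    [0, 0, 0.0025, 0, 0, 0, 0.0],
    [0, 0, 0.005, 0, 0, 0, 0.0],
    [0, 0, 0.0075, 0, 0, 0, 0.0],
    [0, 0, 0.0075, 0, 0, 0, 0.0],
  ],
)

```text
time_s: 21.78
tcp_pos: [0.5744, -0.0037, 0.2231]
ee_rot: [-0.0, 0.775, 0.632, -0.0]
wrist_force: [-0.2, -0.8, -1.3]
width: 0.0285
grasp_force: 50.0
```

In the tool's units: 0.0014 m / 0.4 = 0.0035, 0.0007 m / 0.4 = 0.0018.

Request:
play_rows(
  commands=[
    [0, 0, 0.0018, 0, 0, 0, 0.0],
    [0, 0, 0.0035, 0, 0, 0, 0.0],
    [0, 0, 0.0035, 0, 0, 0, 0.0],
  ],
)

```text
time_s: 22.15
tcp_pos: [0.5743, -0.0038, 0.2227]
ee_rot: [0.0, 0.775, 0.632, 0.0]
wrist_force: [-2.4, -0.5, 5.4]
width: 0.0285
grasp_force: 50.6
```

The lid meets the rim at the expected height. I release, rise and check.

In the tool's units: -0.13 m / 0.4 = -0.325, -0.1 m / 0.4 = -0.25.

Request:
play_rows(
  commands=[
    [0, 0, -0.0013, 0, 0, 0, 0.0],
    [0, 0, -0.0013, 0, 0, 0, 0.085],
    [0, 0, -0.0013, 0, 0, 0, 0.085],
    [0, 0, -0.0013, 0, 0, 0, 0.085],
    [0, 0, -0.05, 0, 0, 0, 0.085],
    [0, 0, -0.15, 0, 0, 0, 0.085],
    [0, 0, -0.25, 0, 0, 0, 0.085],
    [0, 0, -0.325, 0, 0, 0, 0.085],
  ],
)

```text
time_s: 23.15
tcp_pos: [0.5748, -0.0038, 0.3535]
ee_rot: [0.001, 0.775, 0.632, 0.001]
wrist_force: [0.3, -0.2, -0.6]
width: 0.0849
grasp_force: 0.0
```

Run:
```python
from h import *
s=env.get_state();print(s["width"],s["wrist_force"],s["tcp_pos"])
a=cam("scene");b=cam("side")
w=cam("wrist")
# flange top circle at z=.191: outline by max gradient; level & centre check on two assumed points
for n,d in (("scene",a),("side",b),("wrist",w)):
  g=d["image"].astype(np.float32).mean(2);P=[]
  for t in np.arange(0,6.28,.05):
    X=[(.5742+r*np.cos(t),-.003+r*np.sin(t),.191) for r in np.arange(.074,.092,.0005)]
    uv=np.array([proj(d,q) for q in X],np.float32);v=cv2.remap(g,uv[:,:1],uv[:,1:],1).ravel()
    P.append(X[abs(np.gradient(cv2.GaussianBlur(v[None],(5,1),1)[0])).argmax()])
  P=np.array(P)
  for _ in range(8):
    c=circ(P);e=abs(np.hypot(P[:,0]-c[0],P[:,1]-c[1])-c[2]);P=P[e<max(.0012,1.5*np.median(e))]
  print(n,np.round(c,4),len(P),np.median(e))
A=cv2.resize(a["image"][170:350,250:410],None,fx=2.4,fy=2.4);B=cv2.resize(b["image"][130:310,310:460],None,fx=2.4,fy=2.4)
cv2.imwrite("pics/l3.png",np.hstack([A,B]))
```

```text
0.08485548063237379 [ 0.29492533 -0.2339066  -0.60684998] [ 0.57478579 -0.00382205  0.35348736]
scene [ 0.5758 -0.0036  0.0836] 47 0.0003678269861855793
side [ 0.5723 -0.0088  0.0814] 69 0.00026108206386360466
wrist [ 0.5752 -0.0023  0.0831] 43 0.0004714229709789769
```

View pics/l3.png

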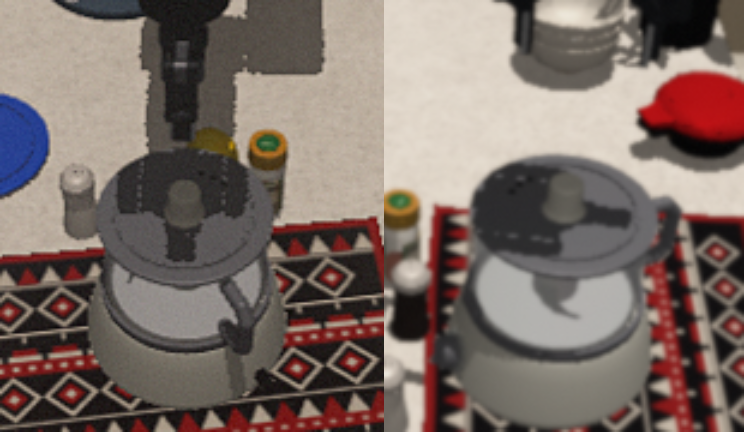

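The lid lies level and centred on the rim, the shakers stand untouched and the arm is clear, so I hand in.

```bash
python3 -c "
from station import env
print(env.hand_in())"
```

```text
the job is handed in; nothing more can be done
None
```

I seated the blade fully home on the drive and set the lid level on the rim; salt, pepper and spice jar were left untouched. I handed the job in at about 23 s of the 72 s allowed, and no verdict was shown.

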